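# Line up a hub's castle nut and pin it

### The job

The wheel hub's castle nut is tight but its slots do not line up with the hole across the axle. Push the spanner on the nut clockwise (seen from above) until the very next slot lines up, not back to the last slot and not past the next one, then slide the split pin through slot and hole until its eye sits against the nut. Do not knock over or shift the dust cap, the pliers or the oil bottle.

Things in the scene. Friction and masses are not known exactly. Their poses are not given: they have to be found in the camera images.
- hub: grey wheel hub (152 mm flange, five upright studs, tops 87 mm above the bench) on a stub axle standing upright on a 200 x 180 x 18 mm plywood board; all fixed. Origin: centre of the board's underside, on the axle's axis; z up; x along the cross hole, +x roughly to the robot's left. The 40 mm steel axle end tops out at 143 mm, the nut's crown at 133 mm
- cross_hole (a point): middle of the cross hole, on the axle's axis, 125.5 mm above the bench. The hole is 12 mm wide and runs right through the 40 mm axle along the hub's x axis; axes as the hub's. A dark line scribed across the top of the axle end shows the hole's direction
- castle_nut (a joint): castle nut (66 mm across flats; crown 62 mm dia., 119 to 133 mm high; six slots, 12 mm wide, open at the top). Grows clockwise seen from above (tightens); 0 = slots exactly in line with the cross hole, the next to come; starts at -0.80 to -0.28; -1.05 is the slot before. Stiff: about 6 N at 150 mm from the axis; stays where it is left
- spanner_push (a point): on the centreline of the spanner's handle, 150 mm from the axle, 102.5 mm high; turns with the nut. Dark ring spanner, stays on the nut: ring 100 mm dia., 96 to 109 mm high; handle 25 mm wide, 98 to 107 mm high, to 190 mm from the axle. At joint 0 the handle points 30 degrees clockwise of the hub's +x, and counter-clockwise of that by as much as the joint is below 0
- slot (a point): middle of one of the nut's slots, 25.5 mm from the axis; in line with the cross hole on the hub's +x side when the joint reads 0; turns with the nut
- split_pin: bright steel split pin, 112 mm long, 9 mm thick, lying flat on the bench with its nose pointing roughly to the robot's left, towards the hub. Origin: on the underside below the shoulder; x along the pin towards the nose, z up. Shank 9 mm dia. from x = 0 to 80 mm, its last 10 mm tapering to 4 mm; flat eye 26 mm wide from x = -32 to 0 mm
- pin_shoulder (a point): on the pin's axis where shank and eye meet, 4.5 mm above the underside; with the pin fully home it lies about 30 mm from the axle's axis, the eye against the nut's crown
- pin_eye (a point): centre of the eye, on the pin's axis, 16 mm behind the shoulder; the place to grasp
- pin_tip (a point): end of the nose, on the pin's axis, 80 mm ahead of the shoulder
- dust_cap: round grey metal dust cap of the hub, 94 mm dia., 40 mm high, loose bystander left of the hub; origin: centre of its underside
- pliers: red-handled pliers, 199 mm long, 12 mm high, lying loose right of the hub as a bystander; origin: centre of the underside
- oil_bottle: small red oil bottle, 38 mm dia., 124 mm high, loose bystander behind hub and pin; origin: centre of its underside

How it is judged:
By the outcome, as a careful person would: the job done as asked, in the order asked, and still so for the second after the job is handed in, with the robot touching nothing.
It also fails if it takes over 59 s, if anything falls off the work surface, if the arm or the gripper's body presses on something with over 40 N, if the wrist force passes 120 N, or if a joint passes its speed limit or range.

### The arm

A 6-joint arm with a two-finger parallel gripper is mounted at the origin on a cart in front of the work surface, level with it; the furniture and walls round the work are solid. World frame = base frame: x ahead of the robot, y to its left, z up, the work surface at z = 0. Lengths are in m, angles in rad, forces in N, time in s.
With the tool pointing down it reaches from about 0.3 to 0.75 m from the base axis. Payload 8.5 kg.
Tool frame: the origin (TCP) lies midway between the tips of the shut fingers; the grasp point (between the pads) lies 19 mm behind it; z points along the fingers, y is the line along which they close (so a half turn about z gives the same grasp; the last joint's range is limited). The gripper opens to 85 mm and grips with 20 to 120 N. Pads are 22 mm wide; open, the fingers measure 114 mm over their backs; the gripper's body (76 mm by 85 mm) begins 54 mm behind the grasp point. The pads swing forward as they close: fully open they stand 13 mm farther back than shut.
Start: joints at [0.964, 0.381, 1.297, -0, 1.464, -0.215], TCP at [0.21, 0.508, 0.231] pointing down, gripper open.
Joint ranges: [-3.11, 3.11], [-0.89, 2.33], [0.22, 2.48], [-1.42, 4.56], [0.17, 2.85], [-2.88, 2.88]. Speed limits (rad/s): [2.39, 2.39, 3.14, 3.14, 3.14, 3.14].

### API

Orientations are given as a unit quaternion [w, x, y, z].
In Python, from workcell import ctrl gives the robot as it stands.
- The arm moves only by the shell command python3 drive.py 'ROWS' [FORCE]. ROWS is rows parted by semicolons, their numbers by spaces, 1 to 10 of them, each of 7 numbers: a rotation vector rx, ry, rz in rad, then dx, dy, dz in m, then the finger opening in m; each row is the pose to reach, as a shift and turn from the pose commanded when the command began, along the tool's axes at that moment; what a row does not reach only later rows make up. A row lasts 1/12 s, in which the tool goes at most 0.0417 m and 0.125 rad, less where a joint would pass 70% of its speed; a pose out of reach is approached as far as the arm can. The fingers move at their own pace and stop on an object; FORCE is the grip in N (left out, the last holds). Time passes only in rows, so rows that do not move let the fingers close. It prints the time, the measured TCP pose, the force, the opening and the grip force at its end.
- ctrl.get_state(): the state, without advancing time (a new reading comes with each control period).
- ctrl.get_image(name): name is "scene" or "side" or "wrist"; returns the picture (480x640x3 uint8, blue, green, red); there is no depth.
- ctrl.get_calibration(name): a dict with "camera_matrix" (3x3 intrinsics, pixels), "origin" and "rotation" of the camera in the world. Camera axes: x right, y up, looking along -z (the intrinsics and any distortion apply to the point x, -y, -z); pixel columns grow to the right and rows downward; lengths in m; the calibration is good to about 2 mm. A picture is of the moment at which its call begins: read the wrist's pose just before it. get_calibration takes no time and is no camera call; for the wrist camera it gives the pose at the moment of the call.
- ctrl.job_done(): hands the job in; it is judged then, once.
The state is a dict: "time_s": time; "joints": joint angles; "joint_velocities": joint speeds; "tau": joint torques, N m; "tcp_pos": TCP position; "tcp_rot": TCP orientation; "ft_force": force on the tool from outside, world axes, zero at the start; "moment": the same for the moment, N m; "grip_width": finger opening in m; "gripper_force": force on a finger pad.
Only numpy, scipy, OpenCV 4.12 (cv2) and the standard library are available. Lean on these libraries where they do the work, as an engineer would, in place of code of your own. Each camera call takes 0.05 s, during which the arm holds its last target. There are 200 camera calls.

## Working session

There is one attempt and no reset: what is moved stays moved. The work goes in short steps, Python scripts to look and compute and a shell command to move; the robot and the scene stay as the last step left them, time stands still between calls to the robot, and variables do not carry over. Pictures are saved under pics/ and viewed, at most 17 in all, crops included, and the job is handed in when it is done.

```bash
ls; mkdir -p pics; cat > h.py <<'E'
import numpy as np, cv2
from workcell import ctrl
def ray(cal,u,v):
    K=np.array(cal["camera_matrix"]);R=np.array(cal["rotation"]);o=np.array(cal["origin"])
    p=np.linalg.solve(K,[u,v,1.]);d=R@np.array([p[0],-p[1],-p[2]]);return o,d
def onz(cal,u,v,z):
    o,d=ray(cal,u,v);return o+d*(z-o[2])/d[2]
def proj(cal,P):
    K=np.array(cal["camera_matrix"]);R=np.array(cal["rotation"]);o=np.array(cal["origin"])
    q=R.T@(np.array(P)-o);p=K@np.array([q[0],-q[1],-q[2]]);return p[:2]/p[2]
E
python3 - <<'E'
from h import *
import pickle
D={}
for n in["scene","side","wrist"]:
    c=ctrl.get_calibration(n);im=ctrl.get_image(n);cv2.imwrite(f"pics/{n}0.png",im);D[n]=c
    print(n,{k:(np.round(v,4).tolist() if not isinstance(v,str) else v) for k,v in c.items()})
pickle.dump(D,open("cal0.pkl","wb"))
print(ctrl.get_state())
E
```

```text
drive.py
pics
workcell.py
scene {'camera_matrix': [[588.5308, 0.0, 327.4621], [0.0, 588.5308, 239.9922], [0.0, 0.0, 1.0]], 'origin': [-0.3636, -0.7119, 0.7951], 'rotation': [0.7697, 0.4334, -0.2262, -0.4106]}
side {'camera_matrix': [[439.9697, 0.0, 317.9445], [0.0, 439.9697, 236.9312], [0.0, 0.0, 1.0]], 'origin': [0.0996, -0.9076, 0.7668], 'rotation': [0.8619, 0.4437, -0.1158, -0.2166]}
wrist {'camera_matrix': [[367.3854, 0.0, 314.9571], [0.0, 367.3854, 241.6222], [0.0, 0.0, 1.0]], 'origin': [0.1495, 0.5334, 0.3747], 'rotation': [0.8237, -0.1104, -0.0727, 0.5515]}
{'time_s': 0.15, 'joints': array([ 9.63692574e-01,  3.81074323e-01,  1.29800819e+00, -1.64821398e-05,
        1.46363000e+00, -2.15316677e-01]), 'joint_velocities': array([-0.0015997 , -0.00274867, -0.00353335, -0.00019693, -0.00364985,
       -0.00166385]), 'tau': array([ 2.52333943e-03, -4.48621881e+01, -2.31345677e+01, -1.79082540e-04,
        3.74147072e-03,  5.82290397e-06]), 'tcp_pos': array([0.20990101, 0.50813805, 0.23086232]), 'tcp_rot': array([-2.16303934e-04,  1.94642161e-01,  9.80874159e-01, -5.16527048e-04]), 'ft_force': array([-0.51800965,  0.00316318, -0.18766945]), 'moment': array([ 0.04423856, -0.00836295,  0.01862542]), 'gripper_force': 0.0, 'grip_width': 0.08550851263476865}
```

View pics/scene0.png

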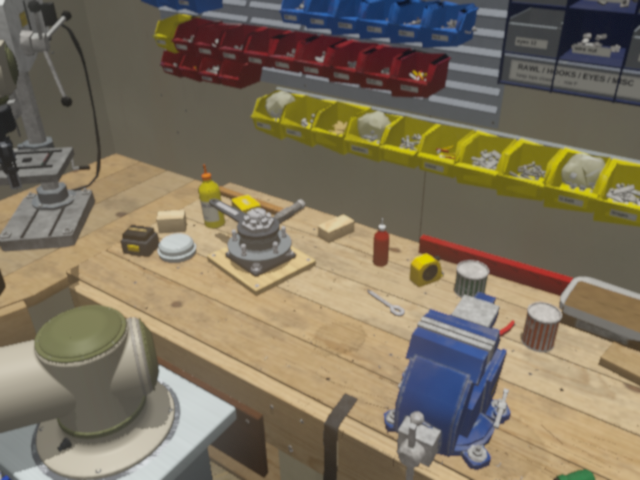

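View pics/side0.png

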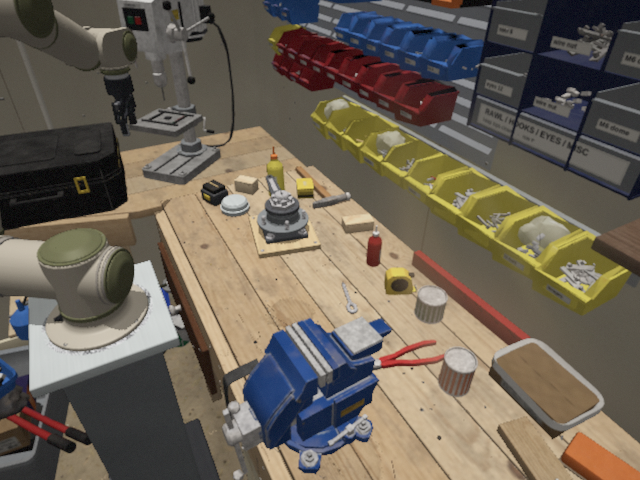

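View pics/wrist0.png

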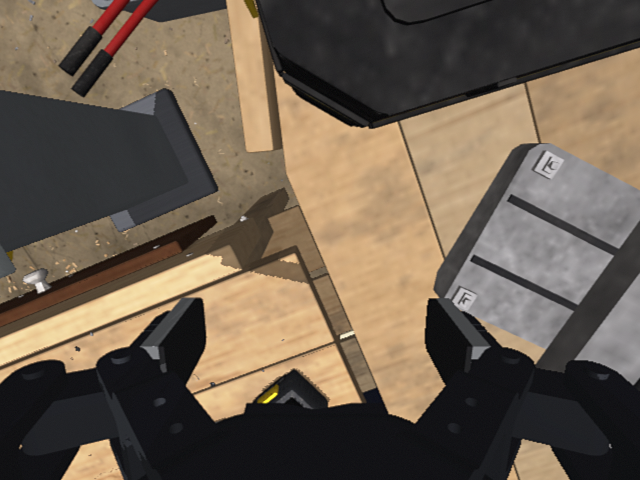

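The robot and hub with the spanner are in view: hub at about (262,225) in scene and (284,210) in side. The pin lies at about (385,303) in scene and (349,297) in side, eye towards the robot's right. I'll enlarge the hub and work out the rough positions.

```bash
python3 - <<'E'
from h import *
import pickle
D=pickle.load(open("cal0.pkl","rb"))
a=cv2.imread("pics/scene0.png")[180:320,150:410];b=cv2.imread("pics/side0.png")[160:320,220:400]
cv2.imwrite("pics/crop0.png",np.vstack([cv2.resize(a,(520,280),interpolation=2),cv2.resize(np.hstack([b,b[:,:0]]),(520,320)if 0 else (360,320),interpolation=2) if 0 else cv2.copyMakeBorder(cv2.resize(b,(360,320),interpolation=2),0,0,0,160,0)]))
s,d=D["scene"],D["side"]
for n,u,v in[("board L",208,261),("board R",315,262),("board front",262,290)]:print(n,onz(s,u,v,.018))
for n,p,q,z in[("nose",(369,292),(345,283),.0045),("eye",(397,310),(351,308),.0045),("bottle",(381,264),(374,265),0),("tip axle",(260,214),(281,197),.143),("dust",(176,255),(235,210),0)]:
    print(n,onz(s,*p,z).round(3),onz(d,*q,z).round(3))
E
```

```text
Traceback (most recent call last):
  File "h.py", line 7, in onz
    o,d=ray(cal,u,v);return o+d*(z-o[2])/d[2]
        ~~~^^^^^^^^^
  File "h.py", line 5, in ray
    p=np.linalg.solve(K,[u,v,1.]);d=R@np.array([p[0],-p[1],-p[2]]);return o,d
                                    ~^~~~~~~~~~~~~~~~~~~~~~~~~~~~~
ValueError: matmul: Input operand 1 has a mismatch in its core dimension 0, with gufunc signature (n?,k),(k,m?)->(n?,m?) (size 3 is different from 4)
```

View pics/crop0.png

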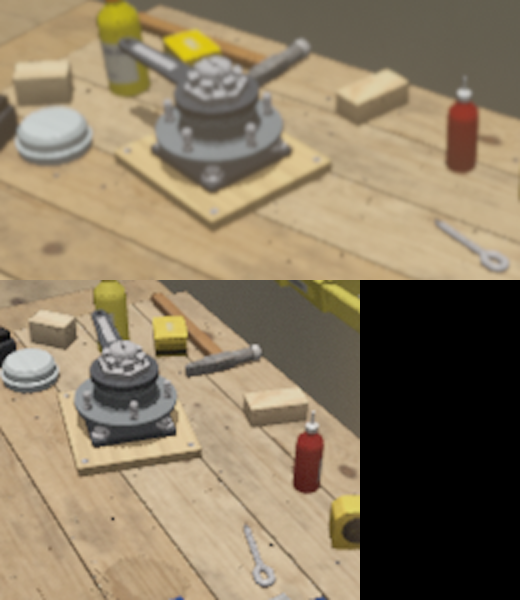

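The crop shows the spanner handle pointing left/back from the nut: its end is at about (211,202) in scene and (270,178) in side. The other bar is a hammer on the bench behind. The rotation is a quaternion, so I'll fix the helper.

```bash
sed -i 's/R=np.array(cal\["rotation"\])/R=Rq(cal["rotation"])/; s/^from workcell/from scipy.spatial.transform import Rotation as Rot\ndef Rq(q): return Rot.from_quat(np.array(q),scalar_first=True).as_matrix()\nfrom workcell/' h.py
python3 - <<'E'
from h import *
import pickle
D=pickle.load(open("cal0.pkl","rb"))
s,d=D["scene"],D["side"]
for n,u,v in[("board L",208,261),("board R",315,262),("board front",262,290)]:print(n,onz(s,u,v,.018))
for n,p,q,z in[("nose",(369,291),(344,283),.0045),("eye",(397,310),(351,308),.0045),("bottle",(381,264),(374,265),0),("axle top",(260,211),(282,193),.143),("dust",(176,255),(235,210),0),("handle end",(213,204),(270,179),.1)]:
    print(n,onz(s,*p,z).round(3),onz(d,*q,z).round(3))
print(Rq(ctrl.get_state()["tcp_rot"]).round(3), proj(D["wrist"],ctrl.get_state()["tcp_pos"]))
E
R='0 0 1.35 -.469 -.323 -.1 .085'; python3 drive.py '0 0 .6 -.23 -.16 -.1 .085;0 0 .6 -.23 -.16 -.1 .085;0 0 .6 -.23 -.16 -.1 .085;0 0 .6 -.23 -.16 -.1 .085;0 0 .6 -.23 -.16 -.1 .085;0 0 1.35 -.469 -.323 -.1 .085;0 0 1.35 -.469 -.323 -.1 .085;0 0 1.35 -.469 -.323 -.1 .085;0 0 1.35 -.469 -.323 -.1 .085;0 0 1.35 -.469 -.323 -.1 .085'
python3 - <<'E'
from h import *
s=ctrl.get_state();print(s["tcp_pos"],Rq(s["tcp_rot"]).round(3).tolist(),s["joints"])
E
```

```text
time_s: 0.98
tcp_pos: [0.4301, 0.1674, 0.3182]
tcp_rot: [-0.0, 0.725, 0.688, -0.0]
ft_force: [0.9, 0.1, -1.1]
grip_width: 0.0851
gripper_force: 0.0
[0.43012175 0.16742    0.31817822] [[0.052, 0.999, -0.0], [0.999, -0.052, 0.0], [0.0, -0.0, -1.0]] [1.13745679e-01 1.69324661e-01 1.34726016e+00 7.41387335e-05
 1.62513006e+00 1.65953319e-01]
```

```bash
python3 drive.py '0 0 .12 -.132 .097 0 .085;0 0 .12 -.132 .097 0 .085;0 0 .12 -.132 .097 0 .085;0 0 .12 -.132 .097 0 .085;0 0 .12 -.132 .097 0 .085;0 0 .12 -.132 .097 0 .085;0 0 .12 -.132 .097 0 .085'
python3 - <<'E'
from h import *
import pickle
s=ctrl.get_state();print(s["tcp_pos"],Rq(s["tcp_rot"]).round(3).tolist())
c=ctrl.get_calibration("wrist");cv2.imwrite("pics/w1.png",ctrl.get_image("wrist"));pickle.dump(c,open("w1.pkl","wb"))
E
```

```text
time_s: 1.57
tcp_pos: [0.5201, 0.0333, 0.3178]
tcp_rot: [-0.0, 0.763, 0.646, -0.0]
ft_force: [-0.8, 0.6, -1.1]
grip_width: 0.0844
gripper_force: 0.0
[0.52013537 0.033305   0.31781414] [[0.165, 0.986, -0.001], [0.986, -0.165, 0.0], [0.0, -0.001, -1.0]]
```

View pics/w1.png

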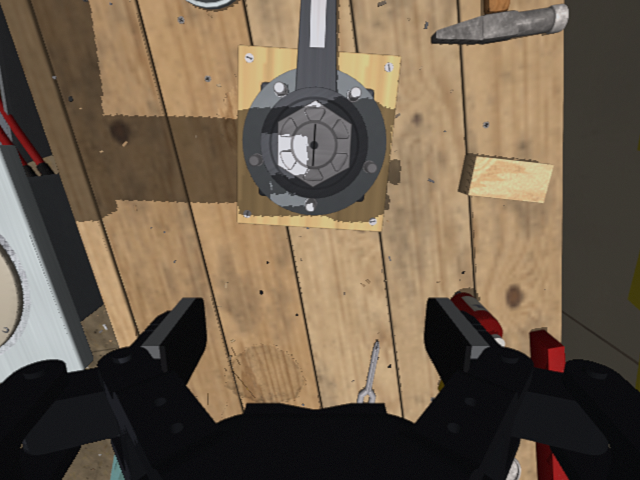

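The nut is at (314,145) with the scribed line nearly vertical; the handle points up the image, centreline near (319,40), and the pin spans from (377,343) to (367,395). I'll enlarge the nut and measure the angles by code.

```bash
cat > an.py <<'E'
from h import *
import pickle,sys
def ana(fn,c):
    im=cv2.imread(fn);g=cv2.cvtColor(im,cv2.COLOR_BGR2GRAY)
    return im,g
E
python3 - <<'E'
from h import *
import pickle
c=pickle.load(open("w1.pkl","rb"));im=cv2.imread("pics/w1.png")
cv2.imwrite("pics/c1.png",cv2.resize(im[85:205,254:374],(600,600),interpolation=cv2.INTER_CUBIC))
for n,u,v,z in[("centre",314,145,.143)]+[(f"corner{i}",*p,.018) for i,p in enumerate([(238,46),(400,56),(382,231),(238,222)])]:print(n,onz(c,u,v,z).round(4))
# handle edges per row
g=cv2.cvtColor(im,6).astype(int)
for r in(10,25,40,55):print(r,g[r,285:355:2].tolist())
E
```

```text
centre [0.5304 0.0958 0.143 ]
corner0 [0.4651 0.2117 0.018 ]
corner1 [0.6387 0.1726 0.018 ]
corner2 [ 0.5959 -0.021   0.018 ]
corner3 [0.422  0.0196 0.018 ]
10 [160, 160, 160, 163, 167, 164, 163, 138, 76, 84, 82, 83, 82, 199, 212, 213, 206, 205, 212, 212, 171, 77, 83, 82, 84, 66, 77, 153, 160, 167, 173, 173, 161, 48, 100]
25 [161, 160, 160, 161, 168, 176, 174, 93, 85, 85, 82, 84, 82, 219, 213, 214, 210, 211, 214, 215, 164, 79, 85, 84, 86, 66, 75, 127, 157, 162, 166, 168, 170, 158, 46]
40 [165, 165, 162, 163, 166, 171, 156, 69, 88, 86, 84, 84, 102, 218, 214, 213, 211, 214, 214, 218, 98, 83, 86, 84, 87, 69, 82, 130, 150, 153, 157, 163, 167, 171, 155]
55 [187, 188, 188, 185, 183, 187, 118, 87, 89, 86, 85, 86, 88, 87, 86, 84, 86, 89, 88, 85, 85, 86, 87, 86, 86, 69, 92, 156, 188, 189, 190, 190, 191, 191, 193]
```

View pics/c1.png

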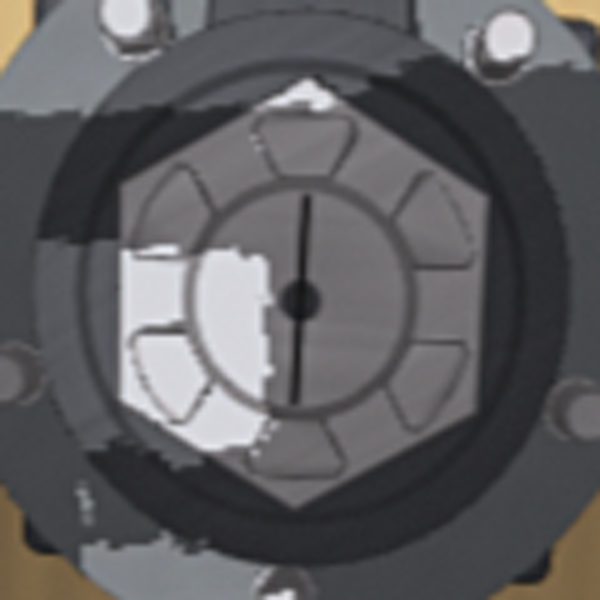

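```bash
python3 - <<'E'
from h import *
import pickle
D=pickle.load(open("cal0.pkl","rb"));c=pickle.load(open("w1.pkl","rb"))
print("bottle",onz(D["scene"],212,225,0),onz(D["side"],277,190,0))
print("handle dir deg:",[np.degrees(np.arctan2(*(onz(c,u,v,.107)[:2]-[.5304,.0957]))) .round(2) for u,v in[(317.2,55),(317.6,25),(317.6,10)]])
print("line deg:",np.degrees(np.arctan2(*(onz(c,254+307/5,85+197/5,.143)-onz(c,254+294/5,85+403/5,.143))[:2])))
print("hammer",onz(c,435,38,0.02),"cap bottom px",onz(c,212,10,.04))
# predicted bottle top height
for z in(.1,.15,.2):
  for x,y in((.6,.37),):print(proj(D["scene"],[x,y,z]),proj(D["side"],[x,y,z]))
E
```

```text
bottle [0.60131455 0.32625065 0.        ] [0.62636744 0.35724498 0.        ]
handle dir deg: [np.float64(11.5), np.float64(11.2), np.float64(11.01)]
line deg: 13.247457088148295
hammer [0.67739178 0.18368576 0.02      ] cap bottom px [0.44958263 0.24281558 0.04      ]
[195.41151228 188.04256628] [266.98628551 164.34414089]
[193.0194741  170.82027086] [266.08872095 150.68497038]
[190.54474276 153.00259775] [265.15497497 136.47518971]
```

```bash
python3 drive.py '0 0 .03 .204 -.038 .06 0;0 0 .03 .204 -.038 .06 0;0 0 .03 .204 -.038 .06 0;0 0 .03 .204 -.038 .06 0;0 0 .03 .204 -.038 .06 0;0 0 .03 .204 -.038 .06 0;0 0 .03 .204 -.038 .14 0;0 0 .03 .204 -.038 .14 0;0 0 .03 .204 -.038 .14 0' 20
python3 - <<'E'
from h import *
import pickle
s=ctrl.get_state();print(s["tcp_pos"],Rq(s["tcp_rot"]).round(3).tolist())
c=ctrl.get_calibration("wrist");cv2.imwrite("pics/w2.png",ctrl.get_image("wrist"));pickle.dump(c,open("w2.pkl","wb"))
E
```

```text
time_s: 2.37
tcp_pos: [0.5126, 0.2408, 0.1721]
tcp_rot: [-0.003, 0.772, 0.635, -0.005]
ft_force: [-0.8, 0.4, -1.4]
grip_width: 0.0002
gripper_force: 0.0
[0.51264813 0.24080391 0.17206993] [[0.193, 0.981, -0.012], [0.981, -0.193, -0.003], [-0.005, -0.011, -1.0]]
```

View pics/w2.png

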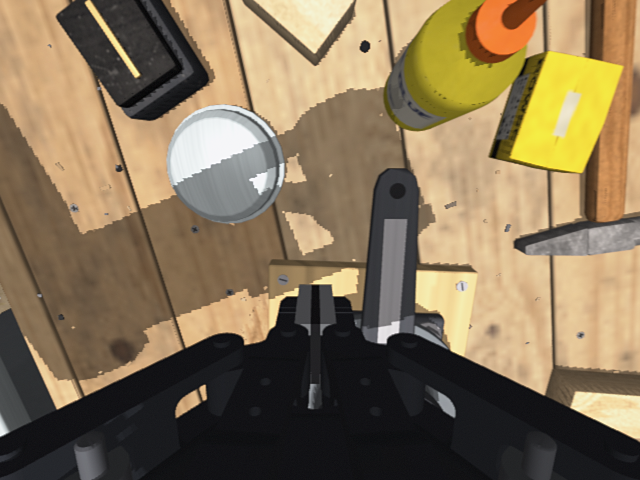

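The fingers are at (315,300), left of the spanner handle at (393,260), and nothing is in the way. I'll descend and move to contact.

```bash
python3 drive.py '0 0 0 0 0 .084 0;0 0 0 0 0 .084 0;0 0 0 0 0 .084 0;0 0 0 0 0 .084 0;0 0 0 0 .01 .084 0;0 0 0 0 .014 .084 0;0 0 0 0 .017 .084 0;0 0 0 0 .020 .084 0;0 0 0 0 .020 .084 0'
python3 - <<'E'
from h import *
s=ctrl.get_state();print(s["tcp_pos"],Rq(s["tcp_rot"]).round(3).tolist(),s["ft_force"])
E
```

```text
time_s: 3.17
tcp_pos: [0.5376, 0.2373, 0.0973]
tcp_rot: [0.0, 0.773, 0.634, 0.002]
ft_force: [-4.2, 1.7, 6.7]
grip_width: 0.0001
gripper_force: 3.3
[0.53764711 0.23732221 0.09725572] [[0.195, 0.981, 0.004], [0.981, -0.195, 0.002], [0.003, 0.003, -1.0]] [-4.19446286  1.65198151  6.69775153]
```

```bash
python3 drive.py '0 0 0 0 -.012 0 0;0 0 0 0 -.012 0 0;0 0 0 0 -.012 .007 0;0 0 0 0 -.012 .007 0;0 0 0 0 -.012 .007 0'
python3 - <<'E'
from h import *
s=ctrl.get_state();print(s["tcp_pos"],Rq(s["tcp_rot"]).round(3).tolist(),s["ft_force"])
E
```

```text
time_s: 3.58
tcp_pos: [0.525, 0.2388, 0.0869]
tcp_rot: [0.0, 0.773, 0.634, -0.0]
ft_force: [0.6, -0.5, -0.4]
grip_width: 0.0001
gripper_force: 0.0
[0.52501751 0.23877139 0.0869377 ] [[0.195, 0.981, 0.0], [0.981, -0.195, -0.0], [-0.0, 0.0, -1.0]] [ 0.58482409 -0.50050835 -0.36557081]
```

```bash
python3 drive.py '0 0 0 0 .005 0 0;0 0 0 0 .0106 0 0;0 0 .05 .0008 .0175 0 0;0 0 .1 .0015 .0246 0 0;0 0 .15 .0017 .0317 0 0;0 0 .2 .0017 .0387 0 0;0 0 .25 .0012 .0458 0 0;0 0 .3 .0004 .0528 0 0;0 0 .35 -.0008 .0598 0 0;0 0 .4 -.0022 .0667 0 0'
python3 - <<'E'
from h import *
import pickle
s=ctrl.get_state();print(s["tcp_pos"],Rq(s["tcp_rot"]).round(3).tolist(),s["ft_force"])
c=ctrl.get_calibration("wrist");cv2.imwrite("pics/w3.png",ctrl.get_image("wrist"));pickle.dump(c,open("w3.pkl","wb"))
cs=ctrl.get_calibration("scene");im=ctrl.get_image("scene");cv2.imwrite("pics/s3.png",im)
a=np.array(c["origin"]);
E
```

```text
time_s: 4.42
tcp_pos: [0.5889, 0.2239, 0.0871]
tcp_rot: [-0.001, 0.884, 0.467, -0.001]
ft_force: [-7.9, 0.8, 3.8]
grip_width: -0.0001
gripper_force: 3.8
[0.58888485 0.22390453 0.08709134] [[0.563, 0.826, -0.003], [0.826, -0.563, 0.0], [-0.002, -0.003, -1.0]] [-7.91969762  0.83925918  3.81410442]
```

View pics/w3.png

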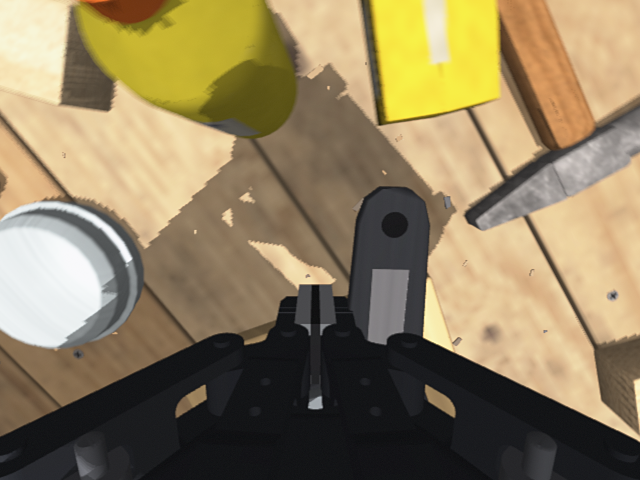

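The finger is touching the handle, whose hole is at (395,224). I'll use the hole and the stripe edges to get the handle angle.

```bash
python3 - <<'E'
from h import *
import pickle
C=np.array([.5304,.0957])
for k,pts in(("w2",[(398,190)]),("w3",[(395,224),(390,270),(386.5,340)])):
    c=pickle.load(open(k+".pkl","rb"))
    for p in pts:
        q=onz(c,*p,.107)[:2]-C;print(k,p,np.degrees(np.arctan2(*q)).round(2),np.hypot(*q).round(4))
E
```

```text
w2 (398, 190) 11.66 0.1784
w3 (395, 224) 35.79 0.1782
w3 (390, 270) 35.66 0.1614
w3 (386.5, 340) 36.04 0.1334
```

```bash
python3 drive.py '0 0 .03 .0003 .004 0 0;0 0 .06 .0008 .008 0 0;0 0 .087 .0014 .0122 0 0;0 0 .087 .0014 .0122 0 0;0 0 .087 .0014 .0122 0 0'
python3 - <<'E'
from h import *
import pickle
s=ctrl.get_state();print(s["tcp_pos"],Rq(s["tcp_rot"]).round(3).tolist(),s["ft_force"])
c=ctrl.get_calibration("wrist");im=ctrl.get_image("wrist");cv2.imwrite("pics/w4.png",im)
# handle hole: dark blob
g=cv2.cvtColor(im,6)[150:290,340:450]
m=(g<38).astype(np.uint8);n,l,st,ce=cv2.connectedComponentsWithStats(m)
C=np.array([.5304,.0957])
for i in range(1,n):
    if st[i,4]>150:
        u,v=ce[i]+[340,150];q=onz(c,u,v,.107)[:2]-C;print(u,v,st[i],np.degrees(np.arctan2(*q)).round(2),np.hypot(*q).round(4))
E
```

```text
time_s: 4.93
tcp_pos: [0.6002, 0.2181, 0.0869]
tcp_rot: [-0.0, 0.903, 0.43, -0.001]
ft_force: [-5.1, 1.8, 1.5]
grip_width: -0.0002
gripper_force: 1.8
[0.60023965 0.21810493 0.08692672] [[0.631, 0.776, -0.001], [0.776, -0.631, 0.0], [-0.001, -0.001, -1.0]] [-5.09991114  1.76065624  1.49016083]
362.3639344262295 228.12786885245902 [ 10  38  48 102 305] 37.27 0.177
395.4854932301741 225.43326885880077 [ 43  63  26  26 517] 40.95 0.178
```

```bash
python3 drive.py '0 0 0 0 -.02 0 0;0 0 0 0 -.02 -.04 0;0 0 0 0 -.02 -.08 0;0 0 0 0 -.02 -.12 0;0 0 0 -.204 .023 -.133 0;0 0 0 -.204 .023 -.133 0;0 0 0 -.204 .023 -.133 0;0 0 0 -.204 .023 -.133 0;0 0 0 -.204 .023 -.133 0;0 0 0 -.204 .023 -.133 0'
python3 drive.py '0 0 0 0 0 0 0;0 0 0 0 0 0 0'
python3 - <<'E'
from h import *
import pickle
s=ctrl.get_state();print(s["tcp_pos"],Rq(s["tcp_rot"]).round(3).tolist(),s["ft_force"])
c=ctrl.get_calibration("wrist");im=ctrl.get_image("wrist");cv2.imwrite("pics/w5.png",im);pickle.dump(c,open("w5.pkl","wb"))
u,v=proj(c,[.5304,.0957,.138]);print(u,v);u,v=int(u),int(v)
cr=im[max(v-75,0):v+75,max(u-75,0):u+75];print(cr.shape,u-75,v-75)
cv2.imwrite("pics/c5.png",cv2.resize(cr,(600,600),interpolation=cv2.INTER_CUBIC))
E
```

```text
time_s: 5.82
tcp_pos: [0.4879, 0.0405, 0.221]
tcp_rot: [0.001, 0.904, 0.427, 0.0]
ft_force: [0.2, -0.3, 1.0]
grip_width: -0.0004
gripper_force: 0.0
time_s: 5.98
tcp_pos: [0.4902, 0.0452, 0.2203]
tcp_rot: [0.0, 0.903, 0.429, 0.001]
ft_force: [-0.1, 1.3, -0.3]
grip_width: -0.0001
gripper_force: 0.0
[0.49015294 0.04524672 0.2203065 ] [[0.632, 0.775, 0.001], [0.775, -0.632, -0.0], [0.001, 0.001, -1.0]] [-0.1046743   1.28214996 -0.30870052]
312.31535383422914 145.29185635539136
(150, 150, 3) 237 70
```

View pics/c5.png

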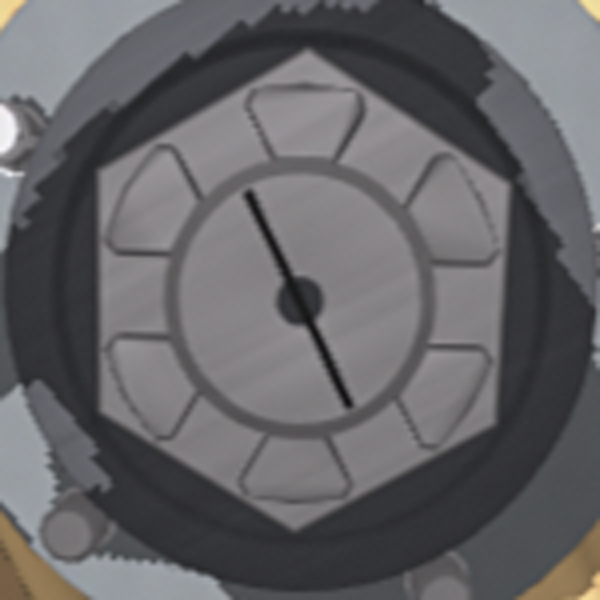

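Upper-left slot lies between the teeth and is slightly counter-clockwise of the scribed line (line from (249,192) to (348,405)). I'll measure both by code.

```bash
cat > ana.py <<'E'
from h import *
import pickle
def ang(d): return np.degrees(np.arctan2(d[0],d[1]))
def run(k):
    c=pickle.load(open(k+".pkl","rb"));g=cv2.cvtColor(cv2.imread(f"pics/{k}.png"),6)
    # rectified top view (world axes, 0.1 mm per pixel) of planes z=.143 and .133
    C=np.array([.5304,.0957])
    def rect(z,S=400):
        cor=[onz(c,0,0,z),onz(c,639,0,z),onz(c,639,479,z),onz(c,0,479,z)]
        dst=np.float32([[S+(p[0]-C[0])*1e4,S-(p[1]-C[1])*1e4] for p in cor])
        return cv2.warpPerspective(g,cv2.getPerspectiveTransform(np.float32([[0,0],[639,0],[639,479],[0,479]]),dst),(2*S,2*S),flags=cv2.INTER_CUBIC)
    a=rect(.143);yy,xx=np.mgrid[:800,:800]-400
    r=np.hypot(xx,yy)
    m=(a<45)&(r<170);_,l,st,ce=cv2.connectedComponentsWithStats(m.astype(np.uint8));i=1+st[1:,4].argmax()
    P=np.argwhere(l==i)[:,::-1].astype(np.float32)
    vx,vy,x0,y0=cv2.fitLine(P,cv2.DIST_L2,0,.01,.01).ravel();
    cc=P.mean(0);print(k,"line deg",(ang((vx,-vy))%180).round(2),"axle c",C+[(cc[0]-400)*1e-4,(400-cc[1])*1e-4],st[i])
    b=rect(.133);cx,cy=cc
    pol=cv2.warpPolar(b,(320,3600),(float(cx),float(cy)),320,cv2.WARP_POLAR_LINEAR)  # rows angle 0.1deg, from +x img clockwise
    cv2.imwrite(f"pics/pol_{k}.png",pol[::6])
    return b,a
E
python3 - <<'E'
from ana import *
for k in("w1","w5"):
    b,a=run(k);cv2.imwrite(f"pics/rect_{k}.png",b)
a=cv2.imread("pics/rect_w5.png");cv2.circle(a,(400,400),310,(0,0,255),1);cv2.imwrite("pics/v6.png",cv2.resize(a,(600,600)))
E
```

```text
w1 line deg 12.72 axle c [0.52986087 0.09509614] [ 359  276   67  280 3603]
w5 line deg 13.04 axle c [0.53014186 0.09593319] [ 358  234   81  325 3182]
```

View pics/v6.png

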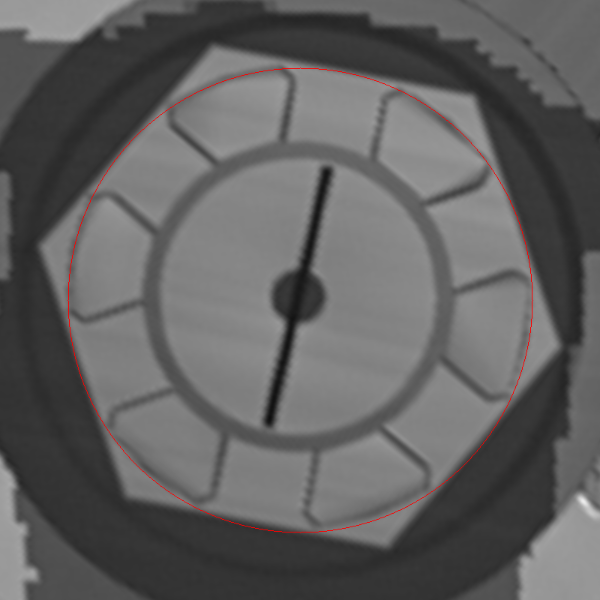

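Rectified view: top slot at (338,90) and bottom slot at (260,505) lie on a line at ~10.7°, the scribed line is at 13.0°. About 2° remain; a profile around the crown should sharpen this.

```bash
cat >> ana.py <<'E'
def slots(k,b,cx=400,cy=400):
    b=cv2.GaussianBlur(b,(0,0),3).astype(float);out=[]
    for R in(230,245,260,275):
        t=np.radians(np.arange(0,360,.25)) # clockwise from +y
        v=cv2.remap(b.astype(np.float32),(cx+R*np.sin(t)).astype(np.float32)[None],(cy-R*np.cos(t)).astype(np.float32)[None],1)[0]
        d=np.median([np.roll(v,s) for s in range(-20,21,4)],axis=0)-v
        # half-slot offset 6 mm -> edge angles at +-asin(60/R); score by symmetric template over 6 slots
        e=np.degrees(np.arcsin(60/R));th=np.arange(-30,30,.1);A=np.degrees(t)
        s=[sum(np.interp((p+60*i+q)%360,A,np.clip(d,0,12)) for i in range(6) for q in(-e,e)) for p in th]
        out.append(th[int(np.argmax(cv2.GaussianBlur(np.array(s)[None],(0,0),5)))])
    print(k,"slot deg",np.round(out,1))
E
python3 - <<'E'
from ana import *
for k in("w1","w5"):
    b,a=run(k);slots(k,b)
E
```

```text
w1 line deg 12.72 axle c [0.52986087 0.09509614] [ 359  276   67  280 3603]
w1 slot deg [-18.8 -19.  -18.8 -18.5]
w5 line deg 13.04 axle c [0.53014186 0.09593319] [ 358  234   81  325 3182]
w5 slot deg [10.8 10.9 10.9 10.9]
```

```bash
python3 drive.py '0 0 0 .204 -.043 .01 0;0 0 0 .204 -.043 .01 0;0 0 0 .204 -.043 .01 0;0 0 0 .204 -.043 .01 0;0 0 0 .204 -.043 .03 0;0 0 0 .204 -.043 .06 0;0 0 0 .204 -.043 .1 0;0 0 0 .204 -.043 .133 0;0 0 0 .204 -.043 .133 0;0 0 0 .204 -.033 .133 0'
python3 drive.py '0 0 .01 0 .01 0 0;0 0 .02 .001 .012 0 0;0 0 .035 .001 .0149 0 0;0 0 .035 .001 .0149 0 0;0 0 .035 .001 .0149 0 0'
python3 - <<'E'
from h import *
c=ctrl.get_calibration("wrist");im=ctrl.get_image("wrist")
g=cv2.cvtColor(im,6)[150:290,340:450]
n,l,st,ce=cv2.connectedComponentsWithStats((g<38).astype(np.uint8))
C=np.array([.5304,.0957])
for i in range(1,n):
    if st[i,4]>150:
        u,v=ce[i]+[340,150];q=onz(c,u,v,.107)[:2]-C;print(u,v,np.degrees(np.arctan2(*q)).round(2),np.hypot(*q).round(4))
E
```

```text
time_s: 6.87
tcp_pos: [0.5915, 0.2264, 0.0861]
tcp_rot: [-0.001, 0.902, 0.431, -0.002]
ft_force: [0.2, 0.1, 1.3]
grip_width: -0.0001
gripper_force: 0.0
time_s: 7.28
tcp_pos: [0.6059, 0.2161, 0.0892]
tcp_rot: [0.0, 0.911, 0.413, 0.002]
ft_force: [-2.3, 4.2, 1.2]
grip_width: -0.0001
gripper_force: 1.8
361.38513513513516 230.51689189189187 39.5 0.1768
393.89516129032256 227.34677419354838 43.19 0.178
```

```bash
python3 drive.py '0 0 0 0 -.02 0 0;0 0 0 0 -.02 -.04 0;0 0 0 0 -.02 -.08 0;0 0 0 0 -.02 -.12 0;0 0 -.494 -.198 .054 -.16 .06;0 0 -.494 -.198 .054 -.16 .06;0 0 -.494 -.198 .054 -.16 .06;0 0 -.494 -.198 .054 -.16 .06;0 0 -.494 -.198 .054 -.16 .06;0 0 -.494 -.198 .054 -.16 .06' >/dev/null
python3 drive.py '0 0 0 0 0 0 .06;0 0 0 0 0 0 .06'
python3 - <<'E'
from ana import *
s=ctrl.get_state();print(s["tcp_pos"],Rq(s["tcp_rot"]).round(3).tolist())
c=ctrl.get_calibration("wrist");im=ctrl.get_image("wrist");cv2.imwrite("pics/w6.png",im);pickle.dump(c,open("w6.pkl","wb"))
b,a=run("w6");slots("w6",b)
E
```

```text
time_s: 8.33
tcp_pos: [0.5156, 0.0306, 0.248]
tcp_rot: [0.001, 0.782, 0.623, 0.001]
ft_force: [0.5, 0.2, -0.5]
grip_width: 0.06
gripper_force: 0.0
[0.51564659 0.0306161  0.24801757] [[0.224, 0.975, 0.002], [0.975, -0.224, -0.0], [0.0, 0.002, -1.0]]
w6 line deg 12.99 axle c [0.53008513 0.09587993] [ 358  234   80  324 3557]
w6 slot deg [13.2 13.2 13.1 13.1]
```

```bash
python3 drive.py '0 0 0 -.222 .082 0 .06;0 0 0 -.222 .082 0 .06;0 0 0 -.222 .082 0 .06;0 0 0 -.222 .082 0 .06;0 0 0 -.222 .082 0 .06;0 0 0 -.222 .082 0 .06;0 0 0 -.222 .082 0 .06;0 0 0 -.222 .082 0 .06;0 0 0 -.222 .082 0 .06'
python3 - <<'E'
from h import *
import pickle
s=ctrl.get_state();print(s["tcp_pos"],Rq(s["tcp_rot"]).round(3).tolist())
c=ctrl.get_calibration("wrist");im=ctrl.get_image("wrist");cv2.imwrite("pics/w7.png",im);pickle.dump(c,open("w7.pkl","wb"))
E
```

```text
time_s: 9.13
tcp_pos: [0.5464, -0.2021, 0.2467]
tcp_rot: [-0.0, 0.781, 0.624, 0.0]
ft_force: [0.2, 1.4, -0.5]
grip_width: 0.0601
gripper_force: 0.0
[ 0.54643807 -0.2021181   0.24666108] [[0.221, 0.975, -0.0], [0.975, -0.221, 0.001], [0.001, -0.001, -1.0]]
```

View pics/w7.png

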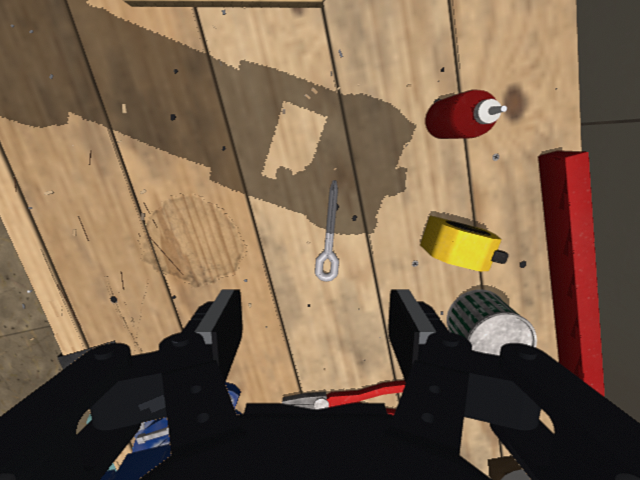

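The pin is clear: nose at (334,183), eye around (327,266), pliers below at (360,395) and vise at the bottom left. I'll measure it in two views.

```bash
python3 - <<'E'
from h import *
import pickle
def seg(k,x0,x1,y0,y1,smax):
    im=cv2.imread(f"pics/{k}.png");hs=cv2.cvtColor(im,40)[y0:y1,x0:x1]
    m=((hs[...,1]<smax)&(hs[...,2]>60)).astype(np.uint8)
    _,l,st,ce=cv2.connectedComponentsWithStats(m);i=1+st[1:,4].argmax()
    P=(np.argwhere(l==i)[:,::-1]+[x0,y0]).astype(np.float32);return P,st[i]
R={}
for k,b in(("w7",(300,360,165,300)),("w1",(345,395,325,404))):
    c=pickle.load(open(k+".pkl","rb"))
    P,st=seg(k,*b,60);print(k,st)
    Q=np.array([onz(c,*p,.0045)[:2] for p in P])
    if k=="w7":
        sh=Q[Q[:,1]>Q[:,1].max()-.075]
        vx,vy,x0,y0=cv2.fitLine(sh.astype(np.float32),2,0,1e-4,1e-4).ravel();d=np.array([vx,vy])*np.sign(vy)
        t=(Q-[x0,y0])@d;o=(Q-[x0,y0])@np.array([d[1],-d[0]])
        print("dir from y",np.degrees(np.arctan2(*d)),"tip",[x0,y0]+d*t.max(),"end",[x0,y0]+d*t.min(),"len",t.max()-t.min())
        e=t<t.min()+.03;print("eye lateral",o[e].min(),o[e].max(),"eyecentre",[x0,y0]+d*(t.min()+.016)+np.array([d[1],-d[0]])*(o[e].min()+o[e].max())/2)
    i=P[:,1].argmin();R[k]=(c,P[P[:,1]<P[:,1].min()+1.5].mean(0))
(c1,a),(c2,b)=R["w7"],R["w1"];o1,d1=ray(c1,*a);o2,d2=ray(c2,*b)
t=np.linalg.lstsq(np.stack([d1,-d2],1),o2-o1,rcond=None)[0];print("tip 2-view",o1+d1*t[0],o2+d2*t[1])
# vise top / pliers clearance
c=c1
for p in((235,390),(285,400)):print(onz(c,*p,.1).round(3),onz(c,*p,.0).round(3))
E
```

```text
w7 [  15   15   24  102 1095]
dir from y 17.451008 tip [ 0.5728919  -0.17977631] end [ 0.53907978 -0.28733527] len 0.11274834989051644
eye lateral -0.012528829336783879 0.013207976690062746 eyecentre [ 0.54420197 -0.27217352]
w1 [ 12  16  23  62 498]
tip 2-view [ 0.57228254 -0.18018344  0.00611636] [ 0.57189425 -0.1802305   0.0061113 ]
[ 0.441 -0.337  0.1  ] [ 0.4   -0.406  0.   ]
[ 0.484 -0.358  0.1  ] [ 0.457 -0.433  0.   ]
```

```bash
python3 drive.py '0 0 .081 -.069 .0133 .04 .06;0 0 .081 -.069 .0133 .08 .06;0 0 .081 -.069 .0133 .12 .06;0 0 .081 -.069 .0133 .16 .06;0 0 .081 -.069 .0133 .195 .06;0 0 .081 -.069 .0133 .215 .05;0 0 .081 -.069 .0133 .215 .05;0 0 .081 -.069 .0133 .215 .05'
python3 - <<'E'
from h import *
s=ctrl.get_state();p=s["tcp_pos"];R=Rq(s["tcp_rot"]);print(p,R.round(3).tolist())
print(R.T@(np.array([.5442,-.2722,.002])-p))
E
```

```text
time_s: 9.85
tcp_pos: [0.5437, -0.2723, 0.0319]
tcp_rot: [-0.001, 0.806, 0.592, -0.0]
ft_force: [-0.5, 0.5, 1.0]
grip_width: 0.0502
gripper_force: 0.0
[ 0.54374115 -0.27230159  0.03192054] [[0.299, 0.954, -0.002], [0.954, -0.299, 0.001], [0.001, -0.002, -1.0]]
[0.00020934 0.00046958 0.02991982]
```

```bash
python3 drive.py '0 0 0 0 .0005 .02 .05;0 0 0 0 .0005 .029 .05;0 0 0 0 .0005 .029 .05;0 0 0 0 .0005 .029 .035;0 0 0 0 .0005 .029 .028;0 0 0 0 .0005 .029 .02;0 0 0 0 .0005 .029 .01;0 0 0 0 .0005 .029 .01;0 0 0 0 .0005 .029 .01' 60
python3 drive.py '0 0 0 0 0 0 .01;0 0 0 0 0 0 .01;0 0 0 0 0 0 .01'
```

```text
time_s: 10.6
tcp_pos: [0.5447, -0.2742, 0.0051]
tcp_rot: [0.001, 0.806, 0.592, 0.0]
ft_force: [-1.2, 1.2, 6.5]
grip_width: 0.0236
gripper_force: 58.4
time_s: 10.85
tcp_pos: [0.5447, -0.2742, 0.0051]
tcp_rot: [0.001, 0.806, 0.592, 0.0]
ft_force: [-0.4, 2.4, 6.3]
grip_width: 0.0231
gripper_force: 58.4
```

```bash
python3 drive.py '0 0 0 0 0 -.02 .01;0 0 0 0 0 -.05 .01;0 0 0 0 0 -.09 .01;0 0 0 0 0 -.125 .01;0 0 0 0 0 -.16 .01;0 0 0 0 0 -.16 .01;0 0 0 0 0 -.16 .01'
python3 - <<'E'
from h import *
import pickle
s=ctrl.get_state();print(s["tcp_pos"],Rq(s["tcp_rot"]).round(3).tolist())
c=ctrl.get_calibration("wrist");im=ctrl.get_image("wrist");cv2.imwrite("pics/w8.png",im);pickle.dump((c,s["tcp_pos"],Rq(s["tcp_rot"])),open("w8.pkl","wb"))
cv2.imwrite("pics/side8.png",ctrl.get_image("side"))
E
```

```text
time_s: 11.43
tcp_pos: [0.5446, -0.2743, 0.166]
tcp_rot: [0.003, 0.806, 0.592, 0.001]
ft_force: [-0.1, 0.4, -1.0]
grip_width: 0.0232
gripper_force: 59.1
[ 0.54457424 -0.27427465  0.16595374] [[0.3, 0.954, 0.004], [0.954, -0.3, -0.003], [-0.002, 0.005, -1.0]]
```

View pics/w8.png

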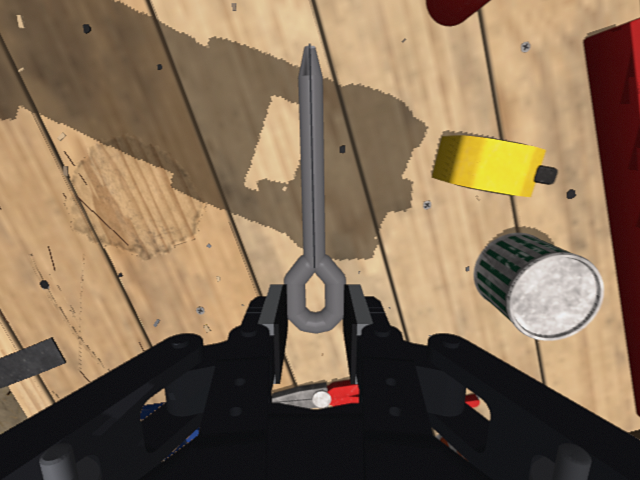

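The pin is held by its eye with the nose at (310,46) and the shoulder near (315,262), slightly turned to the left. I'll measure that turn and the nose height.

```bash
python3 - <<'E'
from h import *
import pickle
c,p,R=pickle.load(open("w8.pkl","rb"));im=cv2.imread("pics/w8.png")
b,g,r=[im[...,i].astype(int) for i in range(3)]
m=((r-b<18)&(g<175)&(g>35));m[:, :285]=0;m[:,340:]=0;m[262:]=0;m[:40]=0
_,l,st,ce=cv2.connectedComponentsWithStats(m.astype(np.uint8));i=1+st[1:,4].argmax();print(st[i])
rows=np.arange(80,245);L=[];W=[]
for v in rows:
    x=np.where(l[v]==i)[0];L.append((x.min()+x.max())/2);W.append(x.max()-x.min()+1)
print("width fit",np.polyval(np.polyfit(rows,W,1),[90,240]))
k=np.polyfit(rows,L,1);vt=st[i][1]
z=p[2]-.0006
T=onz(c,np.polyval(k,vt),vt,z);S=onz(c,np.polyval(k,250),250,z)
print("tip tool",R.T@(T-p),"S tool",R.T@(S-p),"tilt deg",np.degrees(np.arctan2(*(R.T@(T-S))[[1,0]])))
# side view tip height: expected projections for nose at pitch offsets
cs=ctrl.get_calibration("side")
for dz in(-.005,0,.005):print(dz,proj(cs,T+[0,0,dz]).round(1),proj(cs,S+[0,0,dz]).round(1))
s=cv2.imread("pics/side8.png");u,v=proj(cs,T).astype(int);cr=s[v-40:v+60,u-60:u+60];print(u-60,v-40)
cv2.imwrite("pics/side8c.png",cv2.resize(cr,(720,600),interpolation=2))
E
```

```text
[ 297   44   36  218 4796]
width fit [23.8054996  21.87485018]
tip tool [ 0.09976547 -0.00106756  0.00040126] S tool [0.02342996 0.00043009 0.00055686] tilt deg -1.1239631214228996
-0.005 [345.1 233.8] [353.8 252.7]
0 [345.2 232.1] [353.9 251. ]
0.005 [345.3 230.4] [354.  249.2]
285 192
```

View pics/side8c.png

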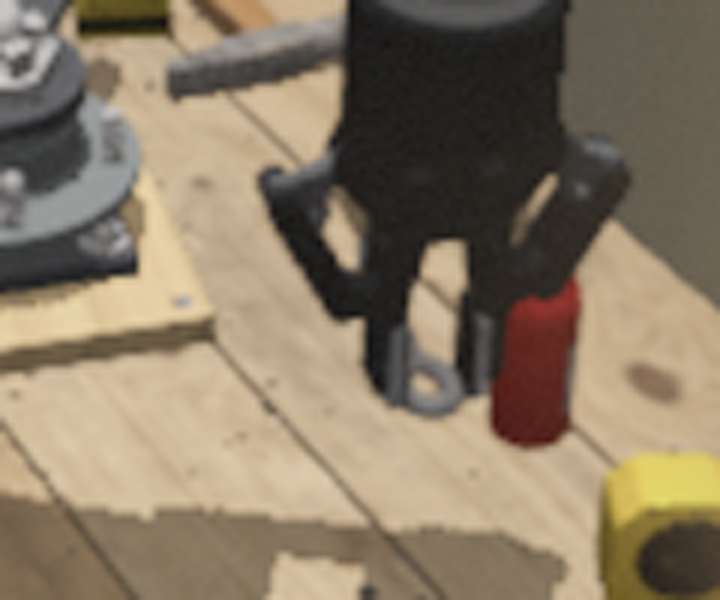

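```bash
python3 - <<'E'
from h import *
import pickle
c,p,R=pickle.load(open("w8.pkl","rb"));z=p[2]-.0006
Rc=Rq(c["rotation"]);D=[]
for v in(90,240):
    q=onz(c,312,v,z);D.append(-(Rc.T@(q-c["origin"]))[2]);print(v,D[-1],"w pred",367.4*.009/D[-1])
T=onz(c,310,44.5,z);E=onz(c,316,333,z);S=onz(c,315,258,z);print([(R.T@(a-p))[:2].round(4) for a in(T,E,S)],np.linalg.norm(T-E))
cs=ctrl.get_calibration("side")
for x in(-.013,.019,.099):print(proj(cs,p+R@[x,0,.0006]))
E
```

```text
90 0.13446915511954113 w pred 24.590025846897603
240 0.14956927984719445 w pred 22.107480917058272
[array([ 0.0996, -0.0009]), array([-0.0145,  0.0014]), array([0.02 , 0.001])] 0.11411093714755466
[357.9632931  260.88333781]
[354.22570233 252.18515763]
[345.67595901 232.28806012]
```

```bash
python3 drive.py '0 0 -.059 .1895 -.113 0 .01;0 0 -.059 .1895 -.113 0 .01;0 0 -.059 .1895 -.113 0 .01;0 0 -.059 .1895 -.113 0 .01;0 0 -.059 .1895 -.113 0 .01;0 0 -.059 .1895 -.113 0 .01;0 0 -.059 .1895 -.113 .02 .01;0 0 -.059 .1895 -.113 .04 .01;0 0 -.059 .1895 -.113 .04 .01;0 0 -.059 .1895 -.113 .04 .01'
python3 - <<'E'
from h import *
import pickle
s=ctrl.get_state();p=s["tcp_pos"];R=Rq(s["tcp_rot"]);print(p,R.round(3).tolist())
c=ctrl.get_calibration("wrist");im=ctrl.get_image("wrist");cv2.imwrite("pics/w9.png",im);pickle.dump((c,p,R),open("w9.pkl","wb"))
for n in("scene","side"):cv2.imwrite(f"pics/{n}9.png",ctrl.get_image(n))
k=np.vstack([cv2.resize(cv2.imread("pics/side9.png")[180:280,230:350],(480,400),interpolation=2)])
cs=ctrl.get_calibration("side")
for x in(.0196,.0596,.0996):print(x,proj(cs,p+R@[x,0,.0006]).round(1),proj(cs,p+R@[x,0,-.0044]).round(1))
T=R@[.0996,-.001,.0006]+p;h=np.array([.2241,.9746]);d=T[:2]-[.5302,.0957];print("tip: along",d@h,"lateral",d@[h[1],-h[0]],"z",T[2])
a=im[:400,100:540];a=cv2.copyMakeBorder(a,0,0,0,0,0);b=cv2.resize(k,(360,300));canvas=np.zeros((400,800,3),np.uint8);canvas[:,:440]=a;canvas[:300,440:]=b;cv2.imwrite("pics/v9.png",canvas)
E
```

```text
time_s: 12.37
tcp_pos: [0.4925, -0.0592, 0.1221]
tcp_rot: [-0.001, 0.789, 0.615, -0.001]
ft_force: [-0.0, 1.0, -0.2]
grip_width: 0.0228
gripper_force: 59.1
[ 0.49254187 -0.05919485  0.12206413] [[0.244, 0.97, -0.003], [0.97, -0.244, 0.001], [0.0, -0.003, -1.0]]
0.0196 [291.9 226.9] [291.9 225.3]
0.0596 [288.9 218.8] [288.9 217.2]
0.0996 [286.1 211.1] [286.  209.5]
tip: along -0.059796292935633544 lateral -0.0009821926638375006 z 0.12149860235520121
```

View pics/v9.png

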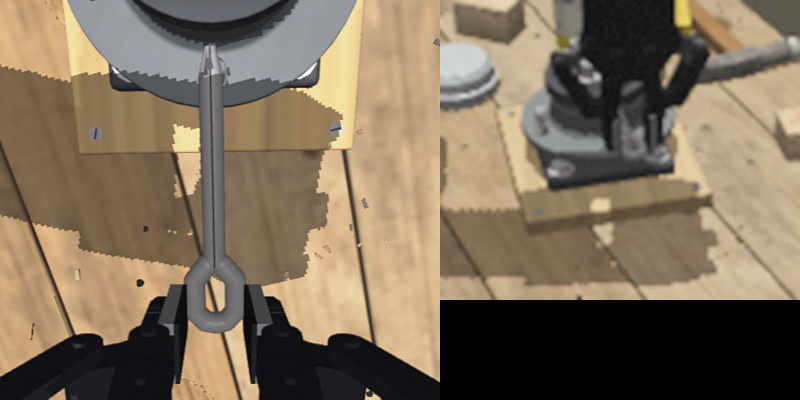

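The pin points at the nut, nose at (212,48) in the left half, right on the hub's mid-line. I'll let it settle and read the error.

```bash
python3 drive.py '0 0 0 0 0 0 .01;0 0 0 0 0 0 .01'
cat > err.py <<'E'
from h import *
s=ctrl.get_state();p=s["tcp_pos"];R=Rq(s["tcp_rot"])
h=np.array([.2241,.9746,0]);l=np.array([h[1],-h[0],0]);C=np.array([.5302,.0957,.1255])
T=R@[.0996,-.001,.0006]+p;S=R@[.0196,.0006,.0006]+p
for n,q in(("tip",T),("shoulder",S)):print(n,"along",((q-C)@h).round(4),"lat",((q-C)@l).round(4),"dz",(q-C)[2].round(4))
print("F",s["ft_force"].round(1),"fingers",s["grip_width"],"h in tool",(R.T@h).round(4),"z tool",R[2].round(4))
E
python3 err.py
```

```text
time_s: 12.68
tcp_pos: [0.4934, -0.0595, 0.1236]
tcp_rot: [0.0, 0.789, 0.615, 0.0]
ft_force: [-0.1, -0.7, -0.4]
grip_width: 0.0232
gripper_force: 59.1
tip along -0.0599 lat -0.0001 dz -0.0025
shoulder along -0.1399 lat -0.0001 dz -0.0025
F [-0.1 -0.7 -0.4] fingers 0.023183655483866653 h in tool [ 9.998e-01 -2.030e-02 -2.000e-04] z tool [-2.0e-04  1.1e-03 -1.0e+00]
```

```bash
python3 drive.py '0 0 0 0 0 -.0025 .01;0 0 0 .008 0 -.0025 .01;0 0 0 .016 -.0003 -.0025 .01;0 0 0 .024 -.0005 -.0025 .01;0 0 0 .03 -.0006 -.0025 .01;0 0 0 .036 -.0007 -.0025 .01;0 0 0 .042 -.0008 -.0025 .01;0 0 0 .048 -.001 -.0025 .01;0 0 0 .048 -.001 -.0025 .01'
python3 err.py
```

```text
time_s: 13.43
tcp_pos: [0.504, -0.0114, 0.1255]
tcp_rot: [-0.0, 0.788, 0.615, 0.0]
ft_force: [-1.7, 0.6, -0.3]
grip_width: 0.023
gripper_force: 59.1
tip along -0.0106 lat -0.0007 dz -0.0006
shoulder along -0.0906 lat -0.0006 dz -0.0006
F [-1.7  0.6 -0.3] fingers 0.02303382973918269 h in tool [ 9.999e-01 -1.900e-02  2.000e-04] z tool [ 2.e-04 -1.e-04 -1.e+00]
```

```bash
python3 drive.py '0 0 0 .008 .0003 0 .01;0 0 0 .016 .0001 0 .01;0 0 0 .024 0 0 .01;0 0 0 .032 -.0002 0 .01;0 0 0 .04 -.0003 0 .01;0 0 0 .047 -.0005 0 .01;0 0 0 .053 -.0006 0 .01;0 0 0 .053 -.0006 0 .01'
python3 err.py
```

```text
time_s: 14.1
tcp_pos: [0.5163, 0.0402, 0.1255]
tcp_rot: [-0.0, 0.788, 0.615, 0.0]
ft_force: [0.2, -1.2, -0.9]
grip_width: 0.0234
gripper_force: 59.1
tip along 0.0424 lat -0.0002 dz -0.0006
shoulder along -0.0376 lat -0.0001 dz -0.0006
F [ 0.2 -1.2 -0.9] fingers 0.023364340025356634 h in tool [ 9.999e-01 -1.880e-02  2.000e-04] z tool [ 2.e-04  0.e+00 -1.e+00]
```

Going in freely; now the last bit until it meets the nut.

```bash
python3 drive.py '0 0 0 .003 0 0 .01;0 0 0 .005 -.0001 0 .01;0 0 0 .007 -.0001 0 .01;0 0 0 .009 -.0002 0 .01;0 0 0 .010 -.0002 0 .01;0 0 0 .010 -.0002 0 .01;0 0 0 .010 -.0002 0 .01'
python3 err.py
```

```text
time_s: 14.68
tcp_pos: [0.5184, 0.0488, 0.1255]
tcp_rot: [0.0, 0.789, 0.615, 0.0]
ft_force: [-0.4, -0.6, -0.4]
grip_width: 0.0234
gripper_force: 59.1
tip along 0.0513 lat 0.0 dz -0.0006
shoulder along -0.0287 lat 0.0 dz -0.0006
F [-0.4 -0.6 -0.4] fingers 0.023359754398433377 h in tool [ 0.9998 -0.02   -0.    ] z tool [-0.e+00  1.e-04 -1.e+00]
```

```bash
python3 drive.py '0 0 0 .001 0 0 .01;0 0 0 .002 0 0 .01;0 0 0 .002 0 0 .01'
python3 err.py
python3 drive.py '0 0 0 .001 0 0 .01;0 0 0 .002 0 0 .01;0 0 0 .002 0 0 .01'
python3 err.py
python3 - <<'E'
from h import *
cv2.imwrite("pics/w10.png",ctrl.get_image("wrist")[60:400,160:480])
E
```

```text
time_s: 14.93
tcp_pos: [0.5186, 0.0494, 0.1255]
tcp_rot: [0.001, 0.789, 0.615, -0.001]
ft_force: [-2.5, -8.5, 0.5]
grip_width: 0.0232
gripper_force: 59.3
tip along 0.0519 lat 0.0 dz -0.0009
shoulder along -0.0281 lat 0.0 dz -0.0006
F [-2.5 -8.5  0.5] fingers 0.023222416561891474 h in tool [ 0.9998 -0.02   -0.0032] z tool [-3.3e-03 -4.0e-04 -1.0e+00]
time_s: 15.18
tcp_pos: [0.5187, 0.0498, 0.1256]
tcp_rot: [0.002, 0.788, 0.615, -0.003]
ft_force: [-4.8, -17.0, 1.0]
grip_width: 0.0233
gripper_force: 59.5
tip along 0.0522 lat 0.0 dz -0.0012
shoulder along -0.0278 lat 0.0 dz -0.0007
F [ -4.8 -17.    1. ] fingers 0.023329350821146237 h in tool [ 0.9998 -0.0199 -0.0068] z tool [-6.8e-03 -8.0e-04 -1.0e+00]
```

View pics/w10.png

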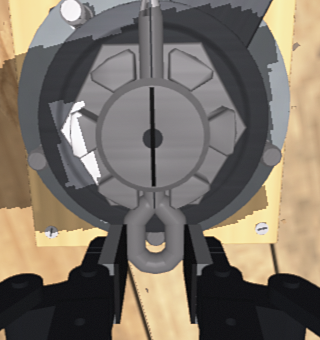

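The eye is against the crown with the shank right through (nose above at (150,5)), and 17 N of contact. I'll relax the push, open, and lift away.

```bash
python3 drive.py '0 0 0 -.002 0 0 .01;0 0 0 -.003 0 0 .01;0 0 0 -.003 0 0 .01;0 0 0 -.003 0 0 .03;0 0 0 -.003 0 0 .045;0 0 0 -.003 0 0 .045;0 0 0 -.003 0 0 .045' 20
python3 err.py
python3 drive.py '0 0 0 0 0 -.01 .045;0 0 0 0 0 -.03 .045;0 0 0 0 0 -.06 .045;0 0 0 0 0 -.1 .045;0 0 0 -.015 0 -.125 .045;0 0 0 -.015 0 -.125 .045;0 0 0 -.015 0 -.125 .045;0 0 0 -.015 0 -.125 .045'
python3 - <<'E'
from ana import *
c=ctrl.get_calibration("wrist");im=ctrl.get_image("wrist");cv2.imwrite("pics/w11.png",im);pickle.dump(c,open("w11.pkl","wb"))
b,a=run("w11");slots("w11",b)
print(proj(c,[.5302-.2241*.03,.0957-.9746*.03,.1255]),proj(c,[.5302+.2241*.05,.0957+.9746*.05,.1255]))
cv2.imwrite("pics/c11.png",cv2.resize(im[60:340,180:460],(560,560),interpolation=2))
E
```

```text
time_s: 15.82
tcp_pos: [0.5187, 0.0502, 0.1256]
tcp_rot: [-0.0, 0.788, 0.615, 0.0]
ft_force: [0.1, 0.1, -0.5]
grip_width: 0.0451
gripper_force: 0.0
tip along 0.0527 lat -0.0 dz -0.0005
shoulder along -0.0273 lat 0.0 dz -0.0005
F [ 0.1  0.1 -0.5] fingers 0.045096172281667825 h in tool [ 9.998e-01 -1.960e-02  4.000e-04] z tool [ 4.e-04  3.e-04 -1.e+00]
time_s: 16.48
tcp_pos: [0.5146, 0.0356, 0.2496]
tcp_rot: [-0.001, 0.789, 0.615, -0.0]
ft_force: [0.2, -0.7, -0.8]
grip_width: 0.0454
gripper_force: 0.0
w11 line deg 12.98 axle c [0.53014702 0.09587968] [ 358  236   81  324 3160]
w11 slot deg [13.1 13.1 13.  13.2]
[315.59913437 190.08306218] [313.34659817  70.67521732]
```

View pics/c11.png

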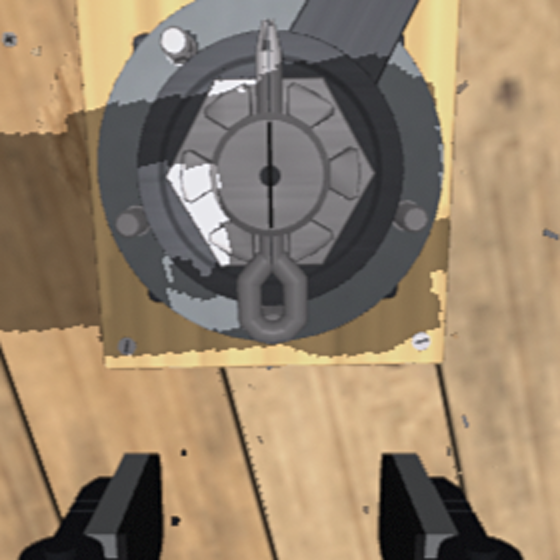

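The pin lies through the slot and hole, eye against the crown at (272,260), nose out at (268,20). The slot is at 13.1° and the scribed line at 13.0°.

```bash
python3 -c "
from workcell import ctrl
print(ctrl.job_done())"
```

```text
the job is handed in; nothing more can be done
None
```

Job handed in at about 17 s of 59 s: I turned the nut clockwise to the very next slot (within about 0.2° of the scribed line) and slid the pin home with its eye against the nut. Nothing touched the dust cap, pliers or oil bottle that I noticed, though I took no final picture of them.

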